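Pull the sample press plunger for washing

ROBOT

A 7-joint arm with a two-finger parallel gripper is mounted at the origin on the work surface. World frame = base frame: x ahead of the robot, y to its left, z up, the work surface at z = 0. Lengths are in m, angles in degrees, forces in N, time in s.
With the tool pointing down it reaches from about 0.425 to 0.95 m from the base axis. Payload 16.7 kg.
Tool frame: the origin (TCP) lies between the finger pads; the fingertips stand ahead of it and the grasp point (between the pads) is the TCP (env.tcp_to_tips is the z of the fingertips in the tool frame, in m); z points along the fingers, x is the direction in which the jaws open and shut, and the axes are right-handed (so a half turn about z gives the same grasp; the last joint's range is limited). The gripper opens to 94 mm and grips with 3 to 60 N. Pads are 16 mm wide; open, the fingers measure 119 mm over their backs; the gripper's body (75 mm by 177 mm) begins 78 mm behind the grasp point.
Start: joints at [-76.404, 24.414, 4.234, 92.017, -1.954, 63.644, -3.845], TCP at [0.255, 0.625, 0.224] pointing down, gripper open.
Joint ranges: [-163.25, 163.25], [-28.42, 122.38], [-70.27, 78.77], [12.13, 141.07], [-58.53, 238.53], [9.26, 117.41], [-156.51, 156.51]. Speed limits (degrees/s): [108.29, 108.29, 136.94, 136.94, 172.46, 172.46, 172.46].

INTERFACE

Orientations are given as a 3x3 rotation matrix whose columns are the frame's x, y, z axes.
In Python, from bench import env, imaging gives the robot as it stands.
- The arm moves only by the tool step_arm, never from a script. Its arguments are lists of equal length, an entry for each row: "gripper": the opening, from -1 (shut) to 1 (fully open), so that 0 is half open; "offset": the shift along the tool's x, y, z normalised to -1 to 1, where 1 is 25 mm, a list of three; "twist": the turn, a rotation vector about the tool's x, y, z normalised to -1 to 1, where 1 is 5 degrees, a list of three. A call has exactly 8 rows; each row shifts and turns the commanded pose from where the row before left it, along the tool's axes as they then stand; what a row does not reach is not made up. A row lasts 1/8 s, in which the tool goes at most 62.5 mm and 10.7 degrees, less where a joint would pass 70% of its speed; a pose out of reach is approached as far as the arm can. A call with a number of a shift or a turn outside -1 to 1 is refused whole. A call with a gripper value outside its range is refused whole. The fingers move at their own pace and stop on an object; "grip_force" is the grip in N (left out, the last holds). Time passes only in rows, so rows that do not move let the fingers close, or fill a call up. It gives the time, the measured TCP pose, the force and the opening at its end, in the units of the state.
- env.state(): the state, without advancing time (a new reading comes with each control period).
- imaging.capture(name): name is "scene" or "top" or "wrist"; returns a dict with "image" (400x640x3 uint8, blue, green, red), "K" (3x3 intrinsics, pixels), "xyz" and "rotation" of the camera in the world. Camera axes: x right, y down, z forward; pixel columns grow to the right and rows downward; lengths in m; the calibration is good to about 2 mm. A picture is of the moment at which its call begins. There is no depth.
- env.job_done(): hands the job in, once; it reports no verdict.
The state is a dict: "clock": time; "joint_pos": joint angles; "qvel": joint speeds; "tau": joint torques, N m; "eef_pos": TCP position; "orientation": TCP orientation; "contact_force": force on the tool from outside, world axes, zero at the start; "torque": the same for the moment, N m; "grip_width": finger opening in m.
Only numpy, scipy, OpenCV 4.12 (cv2) and the standard library are available. Lean on these libraries where they do the work, as an engineer would, in place of code of your own. Each camera call takes 0.05 s, during which the arm holds its last target.

TASK

The leaf sample in the blue press is done: draw the blue-headed plunger straight up out of its sleeve and stand it, steel end down, in the white wash beaker, lowering it to the bottom rather than dropping it, and let go. It may lean on the beaker's wall. Leave both presses and the beaker standing where they are, and the orange plunger in its own press.

Things in the scene. Friction and masses are not known exactly. Their poses are not given: they have to be found in the camera images.
- plunger_blue_center (a point): Blue-headed plunger, 106 mm long, about 0.2 kg: steel shaft 20 mm across, 70 mm long, topped by a blue plastic cylinder head 30 mm across, 36 mm tall (grip here). The point is on its axis half-way up, 53 mm above the steel end; the head's middle is 35 mm farther up along z. Starts upright in the blue-banded press: 50 mm of shaft in the sleeve, 20 mm bare below the head.
- press_blue_mouth (a point): Blue-banded press: a loose, heavy (2 kg) steel foot disc 90 mm in diameter and 12 mm thick, with an upright steel sleeve 48 mm in outer and 22 mm in inner diameter. The point is the centre of the sleeve's mouth, 72 mm above the table; the bore runs 50 mm straight down from it. z is up along the bore.
- beaker: White open wash beaker, straight-sided, 84 mm in outer diameter, 70 mm tall, wall 3 mm, floor 5 mm thick, loose, 0.35 kg. Origin at the centre of its underside, on the table; z up.
- plunger_orange_center (a point): Orange-headed plunger, the same size as the blue one, standing in a like press with an orange band (foot disc 90 mm in diameter under it); the point is its centre, half-way up. Leave it.
There are look-alikes about, which are no part of the job. What is shaped like the part that bears plunger_orange_center but yellow is not meant.

How it is judged:
By the outcome, as a careful person would: the job done as asked, in the order asked, and still so for the second after the job is handed in, with the robot touching nothing.
It also fails if it takes over 45 s, if anything falls off the work surface, if the arm or the gripper's body presses on something with over 40 N, if the wrist force passes 120 N, or if a joint passes its speed limit or range.

## Working session

There is one attempt and no reset: what is moved stays moved. The work goes in short steps, Python scripts to look and compute and a tool call to move; the robot and the scene stay as the last step left them, time stands still between calls to the robot, and variables do not carry over. Pictures are saved under pics/ and viewed, and the job is handed in when it is done.

Besides the shell and the picture viewer there is one more tool, called after "Request:" by a JSON object that holds its "op" and its "data". step_arm: Moves the arm, as the interface text tells. Its arguments: {"type":"object","properties":{"gripper":{"type":"array"},"offset":{"type":"array"},"twist":{"type":"array"},"grip_force":{"type":"number"}},"required":["gripper","offset","twist"]}

```bash
mkdir -p pics; ls; python3 - <<'E'
from bench import env, imaging
import cv2
print(env.state(), env.tcp_to_tips)
for n in ["scene","top","wrist"]:
    c=imaging.capture(n); cv2.imwrite(f"pics/{n}0.png",c["image"]); print(n,c["K"],c["xyz"],c["rotation"])
E
```

```text
pics
{'clock': 0.0, 'joint_pos': array([-76.40289725,  24.44785495,   4.23237277,  92.05385614,
        -1.95239472,  63.6437954 ,  -3.843823  ]), 'qvel': array([-0.0098028 ,  0.04687032,  0.10834936, -0.08203256, -0.03326553,
        0.0078454 , -0.01048355]), 'tau': array([ 4.82670857e-04, -9.35865927e+01,  3.66651960e+00, -4.54170728e+01,
       -4.89170384e-02,  2.04087765e-02,  1.06293255e-04]), 'eef_pos': array([0.25452077, 0.62470938, 0.22378463]), 'orientation': array([[ 3.77263470e-01,  9.26105900e-01, -3.68388271e-04],
       [ 9.26105097e-01, -3.77263630e-01, -1.22596032e-03],
       [-1.27434858e-03,  1.21343789e-04, -9.99999181e-01]]), 'contact_force': array([-0.17662251,  0.04282562, -0.40164565]), 'torque': array([ 0.01981765, -0.02877382,  0.01723882]), 'grip_width': 0.09402813438834817} 0.019
scene [[363.20572084   0.         321.61070852]
 [  0.         363.20572084 202.60324055]
 [  0.           0.           1.        ]] [1.03955294 0.22930127 0.65865993] [[-0.41618141  0.66700225 -0.61798142]
 [ 0.9092811   0.3045768  -0.28362096]
 [-0.00095302 -0.67995659 -0.73325174]]
top [[377.94331866   0.         322.94171088]
 [  0.         377.94331866 201.60527531]
 [  0.           0.           1.        ]] [0.44447185 0.01046791 0.78602118] [[ 0.01977179 -0.99369596  0.11035131]
 [-0.99964528 -0.01767803  0.01991991]
 [-0.01784354 -0.11070602 -0.993693  ]]
wrist [[276.49509597   0.         318.34921011]
 [  0.         276.49509597 198.22107762]
 [  0.           0.           1.        ]] [0.17852796 0.65669145 0.38370898] [[ 3.77172329e-01  8.86984866e-01  2.66456153e-01]
 [ 9.26143075e-01 -3.61163586e-01 -1.08719222e-01]
 [-1.98044980e-04  2.87782404e-01 -9.57695802e-01]]
```

View pics/scene0.png

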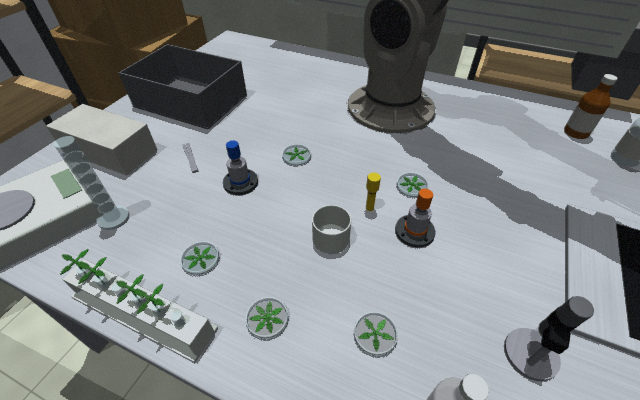

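View pics/top0.png

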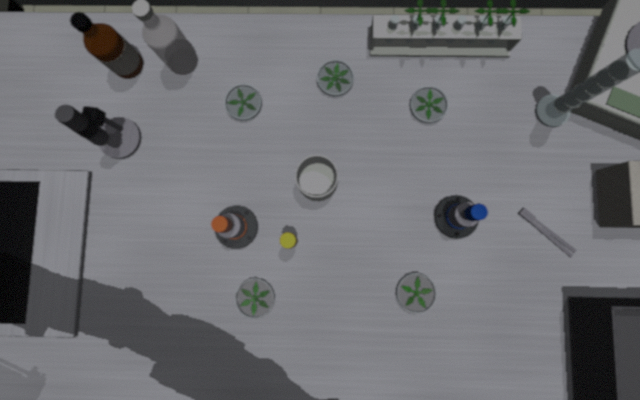

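View pics/wrist0.png

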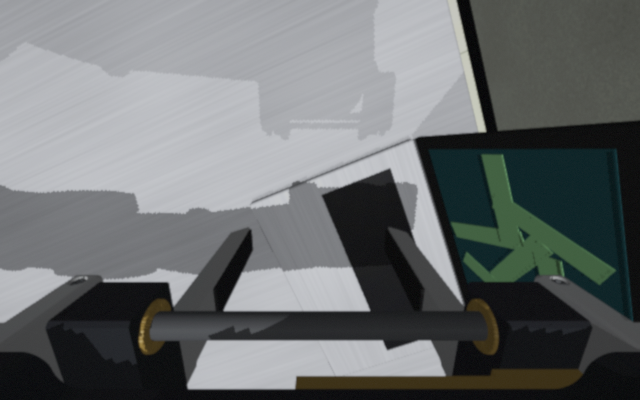

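Scene: candidates are the blue head in the blue-banded press (scene 233,147 / top 478,212), the orange in its press (top 221,224), a pressless yellow plunger (top 288,240), and the white beaker (top 317,178). The blue one fits. Next I confirm in enlarged crops.

```bash
python3 - <<'E'
import cv2,numpy as np
t=cv2.imread("pics/top0.png");s=cv2.imread("pics/scene0.png")
a=cv2.resize(t[170:250,420:500],None,fx=5,fy=5,interpolation=cv2.INTER_CUBIC)
b=cv2.resize(t[140:220,277:357],None,fx=5,fy=5,interpolation=cv2.INTER_CUBIC)
cv2.imwrite("pics/c1.png",np.hstack([a,b]))
a=cv2.resize(s[130:200,200:280],None,fx=5,fy=5,interpolation=cv2.INTER_CUBIC)
b=cv2.resize(s[195:265,290:370],None,fx=5,fy=5,interpolation=cv2.INTER_CUBIC)
cv2.imwrite("pics/c2.png",np.hstack([a,b]))
E
```

```text
(no output)
```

View pics/c1.png

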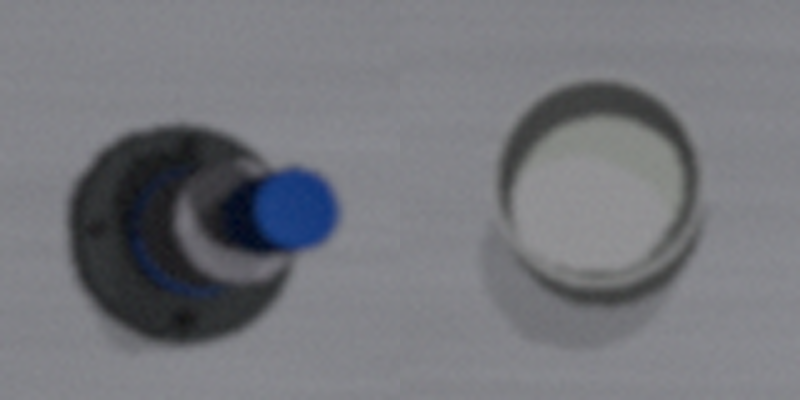

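View pics/c2.png

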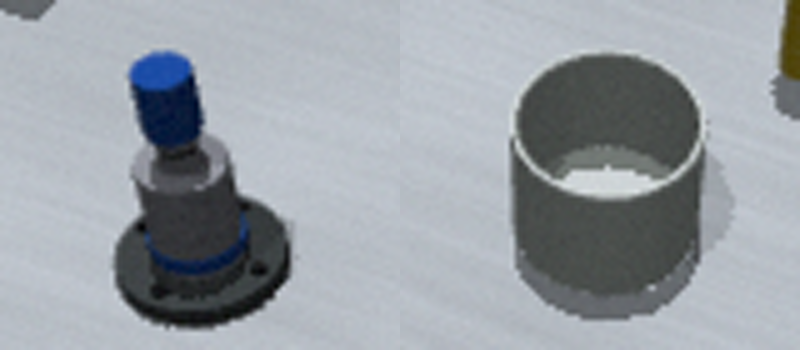

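```bash
cat > h.py <<'E'
import numpy as np
from bench import env, imaging
def ray(c,u,v,z):
    d=c["rotation"]@np.linalg.inv(c["K"])@np.array([u,v,1.]); o=c["xyz"]; return o+d*(z-o[2])/d[2]
def proj(c,p):
    q=c["K"]@(c["rotation"].T@(np.asarray(p)-c["xyz"]).T.reshape(3,-1)); return (q[:2]/q[2]).T
def circ(c,x,y,r,z,n=48):
    a=np.linspace(0,2*np.pi,n,endpoint=False); return proj(c,np.c_[x+r*np.cos(a),y+r*np.sin(a),0*a+z])
E
cat > ov.py <<'E'
from h import *
import cv2
def ov(name,out,boxes,circles,k=5):
    c=imaging.capture(name); ims=[]
    for (u,v,w,h) in boxes:
        im=cv2.resize(c["image"][v:v+h,u:u+w],None,fx=k,fy=k,interpolation=cv2.INTER_CUBIC)
        for (x,y,r,z,col) in circles:
            p=((circ(c,x,y,r,z)-[u,v]+.5)*k).round().astype(int)
            for q in p: cv2.circle(im,tuple(map(int,q)),1,col,-1)
        ims.append(im)
    cv2.imwrite(out,np.hstack(ims)); return c
E
python3 - <<'E'
from h import *
c=imaging.capture("top")
print("head",ray(c,478.8,211.2,.128),"foot",ray(c,456.2,216.2,.012),"beaker",ray(c,316.6,176.6,.07))
s=imaging.capture("scene")
print("head",ray(s,200+163/5-.4,130+70/5-.4,.128),"beaker",ray(s,290+208/5-.4,195+126/5-.4,.07))
from ov import ov
h=ray(c,478.8,211.2,.128);b=ray(c,316.6,176.6,.07)
G=(0,255,0);R=(0,0,255)
C=[(h[0],h[1],.015,.128,G),(h[0],h[1],.045,.012,G),(h[0],h[1],.024,.072,G),(b[0],b[1],.042,.07,R),(b[0],b[1],.042,0,R)]
ov("top","pics/o1.png",[(420,170,80,80),(277,140,80,80)],C)
ov("scene","pics/o2.png",[(200,130,80,70),(290,195,80,70)],C)
E
```

```text
head [ 0.5056148  -0.24698745  0.128     ] foot [ 0.50532153 -0.24636188  0.012     ] beaker [0.57210051 0.0379617  0.07      ]
head [ 0.50776128 -0.245426    0.128     ] beaker [0.58015104 0.04074342 0.07      ]
```

View pics/o1.png

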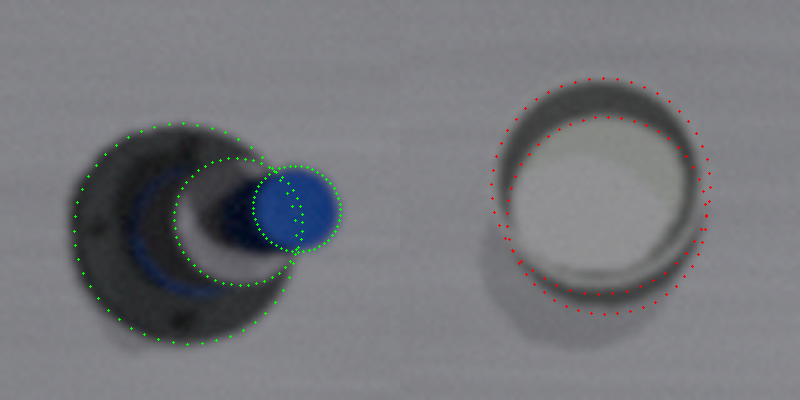

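View pics/o2.png

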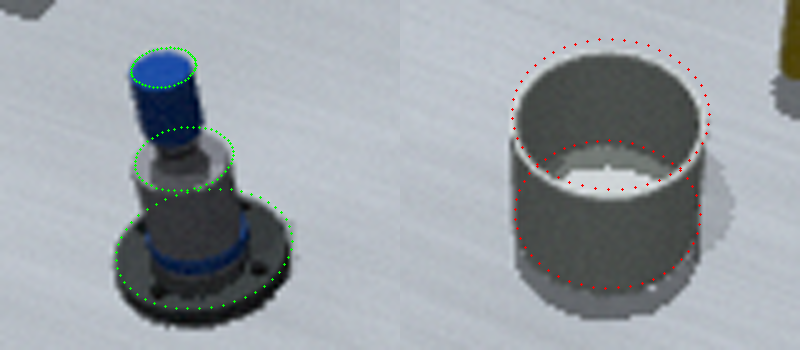

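The blue plunger and press agree in both views to about 2 mm, but the beaker disagrees by about 8 mm. I'll enlarge it further.

```bash
python3 - <<'E'
import cv2,numpy as np
t=cv2.imread("pics/top0.png");s=cv2.imread("pics/scene0.png")
a=cv2.resize(t[150:210,285:345],(400,400),interpolation=cv2.INTER_CUBIC)
a=np.clip((a.astype(float)-40)*1.6,0,255).astype(np.uint8)
b=cv2.resize(s[202:262,300:360],(400,400),interpolation=cv2.INTER_CUBIC)
cv2.imwrite("pics/c3.png",cv2.resize(np.hstack([a,b]),None,fx=1,fy=1))
E
```

```text
(no output)
```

View pics/c3.png

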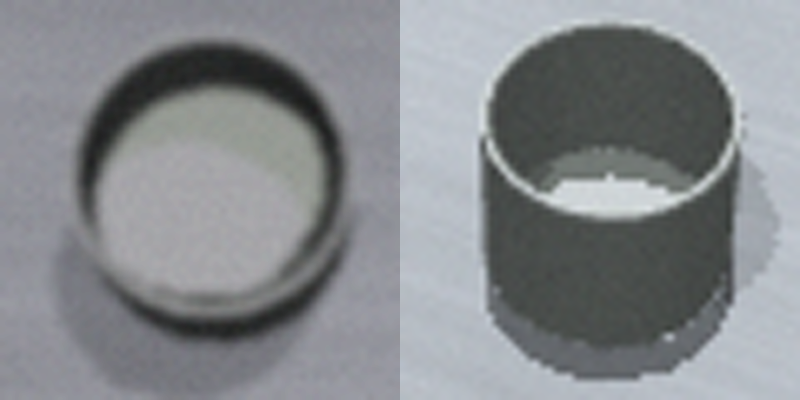

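```bash
python3 - <<'E'
from h import *
from scipy.optimize import least_squares
t=imaging.capture("top");s=imaging.capture("scene")
f=400/60
def ext(c,x,y,R,z): 
    p=circ(c,x,y,R,z,180); return p[:,0].min(),p[:,0].max(),p[:,1].min(),p[:,1].max()
T=np.array([285+77/f,285+346/f,150+38/f,150+318/f])-.5; Tb=150+340/f-.5
S=np.array([300+84/f,300+340/f,202+22/f,202+218/f])-.5
for sb in (348,380):
  Sb=202+sb/f-.5
  def res(p):
    x,y,R,H=p
    return np.r_[np.array(ext(t,x,y,R,H))-T, ext(t,x,y,R,0)[3]-Tb, np.array(ext(s,x,y,R,H))-S, ext(s,x,y,R,0)[3]-Sb]
  r=least_squares(res,[.575,.04,.042,.07]); print(sb,r.x,r.fun.round(1))
  r=least_squares(lambda q:res([q[0],q[1],.042,.07]),[.575,.04]); print(r.x,r.fun.round(1))
E
```

```text
348 [0.57460764 0.03895341 0.04071424 0.0653339 ] [-0.9  0.9 -0.1 -0.6 -0.   0.3  0.   0.3  0.  -1.1]
[0.57511054 0.03915321] [-1.9  1.5 -1.6 -0.5  0.4 -0.4  0.7 -1.4 -0.7 -0.4]
380 [0.57617026 0.03972423 0.04156728 0.06610997] [-1.7  0.9 -1.4 -1.  -0.4 -0.1  0.5  0.3  0.8 -4.9]
[0.57654894 0.03993523] [-2.2  1.1 -2.3 -1.2 -0.3 -0.3  0.8 -0.8 -0.  -4.6]
```

Beaker fit: centre at (0.575, 0.039), residuals about 1 px (the free fit gave R 40.7 mm and H 65 mm, against 42 and 70 given). That leaves plenty of margin for a 20 mm shaft. Press and plunger are at (0.506, -0.246). I'll swing over at z=0.224, via (0.45, 0.2) to stay within reach.

Request:
{"op": "step_arm", "data": {"gripper": [1, 1, 1, 1, 1, 1, 1, 1], "offset": [[-0.8, 0.85, 0], [-0.8, 0.85, 0], [-0.8, 0.85, 0], [-0.8, 0.85, 0], [-0.8, 0.85, 0], [-0.8, 0.85, 0], [-0.8, 0.85, 0], [-0.8, 0.85, 0]], "twist": [[0, 0, 0], [0, 0, 0], [0, 0, 0], [0, 0, 0], [0, 0, 0], [0, 0, 0], [0, 0, 0], [0, 0, 0]]}}

```text
clock: 1.45
eef_pos: [0.3521, 0.4119, 0.2246]
orientation: [[0.377, 0.926, 0.0], [0.926, -0.377, 0.0], [0.0, -0.0, -1.0]]
contact_force: [-0.3, 0.4, -0.6]
grip_width: 0.094
```

Request:
{"op": "step_arm", "data": {"gripper": [1, 1, 1, 1, 1, 1, 1, 1], "offset": [[-0.8, 0.85, 0], [-0.8, 0.85, 0], [-0.8, 0.85, 0], [-0.8, 0.85, 0], [-0.8, 0.85, 0], [-0.8, 0.85, 0], [-0.8, 0.85, 0], [-0.8, 0.85, 0]], "twist": [[0, 0, 0], [0, 0, 0], [0, 0, 0], [0, 0, 0], [0, 0, 0], [0, 0, 0], [0, 0, 0], [0, 0, 0]]}}

```text
clock: 2.45
eef_pos: [0.4492, 0.1996, 0.2247]
orientation: [[0.377, 0.926, 0.0], [0.926, -0.377, 0.0], [0.0, 0.0, -1.0]]
contact_force: [0.4, 0.1, -0.4]
grip_width: 0.0943
```

Request:
{"op": "step_arm", "data": {"gripper": [1, 1, 1, 1, 1, 1, 1, 1], "offset": [[-0.95, 0.55, 0], [-0.95, 0.55, 0], [-0.95, 0.55, 0], [-0.95, 0.55, 0], [-0.95, 0.55, 0], [-0.95, 0.55, 0], [-0.95, 0.55, 0], [-0.95, 0.55, 0]], "twist": [[0, 0, 0], [0, 0, 0], [0, 0, 0], [0, 0, 0], [0, 0, 0], [0, 0, 0], [0, 0, 0], [0, 0, 0]]}}

```text
clock: 3.45
eef_pos: [0.4791, -0.0179, 0.2247]
orientation: [[0.377, 0.926, 0.0], [0.926, -0.377, 0.0], [0.0, 0.0, -1.0]]
contact_force: [0.3, 0.1, 0.3]
grip_width: 0.0947
```

Request:
{"op": "step_arm", "data": {"gripper": [1, 1, 1, 1, 1, 1, 1, 1], "offset": [[-1, 0.57, 0], [-1, 0.57, 0], [-1, 0.57, 0], [-1, 0.57, 0], [-1, 0.57, 0], [-1, 0.57, 0], [-1, 0.57, 0], [-1, 0.46, 0]], "twist": [[0, 0, 0], [0, 0, 0], [0, 0, 0], [0, 0, 0], [0, 0, 0], [0, 0, 0], [0, 0, 0], [0, 0, 0]]}}

```text
clock: 4.45
eef_pos: [0.5067, -0.2451, 0.2246]
orientation: [[0.377, 0.926, 0.0], [0.926, -0.377, -0.0], [0.0, 0.0, -1.0]]
contact_force: [1.1, 1.0, -0.7]
grip_width: 0.0941
```

```bash
python3 - <<'E'
from ov import *
st=env.state(); print(st["eef_pos"],st["joint_pos"].round(0))
c=imaging.capture("wrist"); im=c["image"].copy()
for (r,z,col) in [(.015,.128,(0,255,0)),(.024,.072,(0,0,255))]:
    for q in circ(c,.506,-.246,r,z): cv2.circle(im,tuple(int(round(v)) for v in q),1,col,-1)
cv2.imwrite("pics/w1.png",im)
cv2.imwrite("pics/s1.png",imaging.capture("scene")["image"])
E
```

```text
[ 0.50670587 -0.24510206  0.22458549] [-11.  16.  36. 108. -11.  59.  98.]
```

View pics/w1.png

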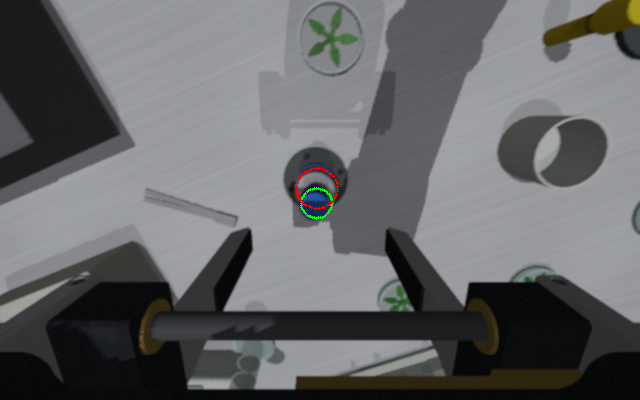

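View pics/s1.png

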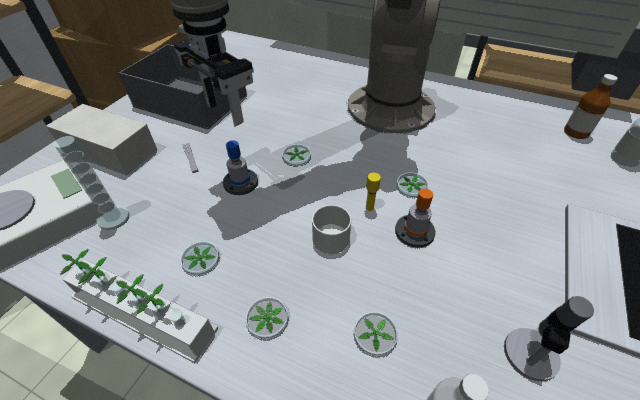

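```bash
python3 - <<'E'
from ov import *
G=(0,255,0);R=(0,0,255)
ov("wrist","pics/w2.png",[(275,140,80,90),(490,105,80,90)],[(.506,-.246,.015,.128,G),(.506,-.246,.024,.072,R),(.506,-.246,.045,.012,R),(.575,.039,.042,.07,G),(.575,.039,.042,0,R)])
E
```

```text
(no output)
```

View pics/w2.png

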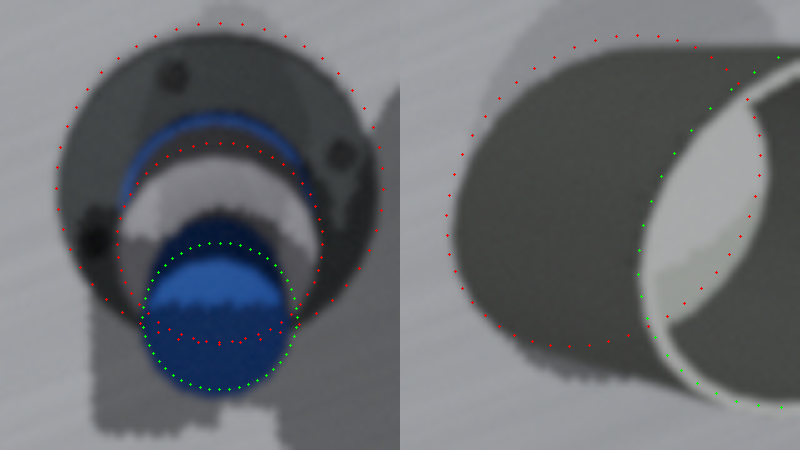

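The wrist view shows the blue head at about (316,202) within 2 mm of my overlay, so I add about 1.5 mm along tool y. Descending to z≈0.113.

Request:
{"op": "step_arm", "data": {"gripper": [1, 1, 1, 1, 1, 1, 1, 1], "offset": [[-0.04, 0.06, 0], [0, 0, 0.8], [0, 0, 0.8], [0, 0, 0.8], [0, 0, 0.8], [0, 0, 0.8], [0, 0, 0.46], [0, 0, 0]], "twist": [[0, 0, 0], [0, 0, 0], [0, 0, 0], [0, 0, 0], [0, 0, 0], [0, 0, 0], [0, 0, 0], [0, 0, 0]]}}

```text
clock: 5.6
eef_pos: [0.5074, -0.2451, 0.1126]
orientation: [[0.377, 0.926, -0.001], [0.926, -0.377, 0.0], [-0.0, -0.001, -1.0]]
contact_force: [0.9, 0.6, 1.2]
grip_width: 0.0941
```

```bash
python3 - <<'E'
from ov import *
c=imaging.capture("wrist");cv2.imwrite("pics/w3.png",c["image"])
E
```

```text
(no output)
```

View pics/w3.png

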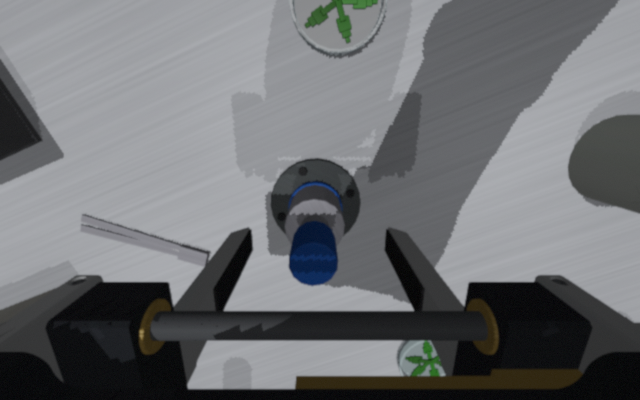

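The head is between the jaws but about 4 px (314 against 318) left of the middle. I'll compute this before closing.

```bash
python3 - <<'E'
from ov import *
st=env.state();p=st["eef_pos"];R=st["orientation"]
c=imaging.capture("wrist");im=c["image"]
print(proj(c,[p[0],p[1],.128]),proj(c,p))
h=cv2.cvtColor(im,cv2.COLOR_BGR2HSV);m=(cv2.inRange(h,(105,150,30),(125,255,255)))
n,l,s,ce=cv2.connectedComponentsWithStats(m);k=1+s[1:,4].argmax();print(s[k],ce[k])
x0=s[k][0]+s[k][2]/2-.5
for v in range(225,285,6):
    u=np.where(l[v]==k)[0]; print(v,u.min(),u.max(),(u.min()+u.max())/2)
# lower edge of head top = near rim, z=.128
q=ray(c,x0,0.5*(s[k][1]+s[k][3]+s[k][1])-0,.128); print(x0)
e=ray(c,x0,262,.128); print("tool offset",R.T@(e-p))
cv2.imwrite("pics/w4.png",cv2.resize(im[215:295,270:370],None,fx=6,fy=6,interpolation=cv2.INTER_CUBIC))
E
```

```text
[[316.93549651 261.3720284 ]] [[317.02756906 249.65775162]]
[ 290  221   47   62 2361] [313.55357899 252.37314697]
225 301 327 314.0
231 297 331 314.0
237 295 333 314.0
243 293 334 313.5
249 292 335 313.5
255 291 336 313.5
261 290 336 313.0
267 291 336 313.5
273 294 332 313.0
279 300 327 313.5
313.0
tool offset [-0.00231706  0.0004108  -0.01479462]
```

View pics/w4.png

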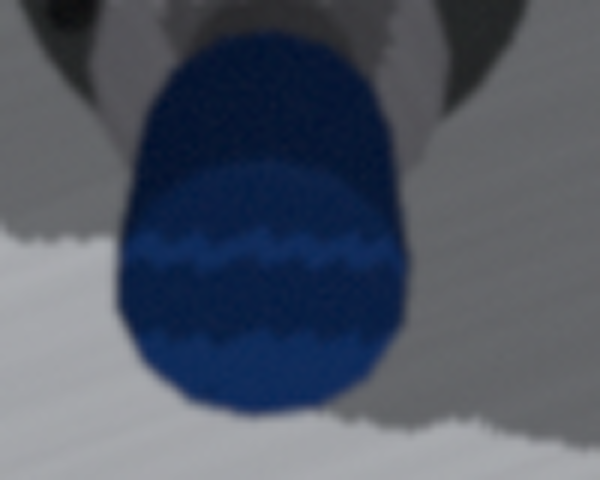

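Request:
{"op": "step_arm", "data": {"gripper": [1, 1, -0.2, -0.2, -0.2, -0.2, -0.2, -0.2], "offset": [[-0.09, 0.02, 0], [0, 0, 0], [0, 0, 0], [0, 0, 0], [0, 0, 0], [0, 0, 0], [0, 0, 0], [0, 0, 0]], "twist": [[0, 0, 0], [0, 0, 0], [0, 0, 0], [0, 0, 0], [0, 0, 0], [0, 0, 0], [0, 0, 0], [0, 0, 0]], "grip_force": 20}}

```text
clock: 6.7
eef_pos: [0.5072, -0.2479, 0.113]
orientation: [[0.377, 0.926, -0.0], [0.926, -0.377, -0.0], [-0.0, -0.0, -1.0]]
contact_force: [-0.5, 0.1, 0.2]
grip_width: 0.039
```

Request:
{"op": "step_arm", "data": {"gripper": [-0.4, -0.6, -1, -1, -1, -1, -1, -1], "offset": [[0, 0, 0], [0, 0, 0], [0, 0, 0], [0, 0, 0], [0, 0, 0], [0, 0, 0], [0, 0, 0], [0, 0, 0]], "twist": [[0, 0, 0], [0, 0, 0], [0, 0, 0], [0, 0, 0], [0, 0, 0], [0, 0, 0], [0, 0, 0], [0, 0, 0]], "grip_force": 20}}

```text
clock: 7.7
eef_pos: [0.5071, -0.248, 0.113]
orientation: [[0.377, 0.926, -0.0], [0.926, -0.377, -0.0], [-0.0, -0.0, -1.0]]
contact_force: [-0.2, -0.8, -0.9]
grip_width: 0.0296
```

Gripped (opening 29.6 mm against the 30 mm head) with almost no side force. Drawing straight up.

Request:
{"op": "step_arm", "data": {"gripper": [-1, -1, -1, -1, -1, -1, -1, -1], "offset": [[0, 0, -0.1], [0, 0, -0.1], [0, 0, -0.1], [0, 0, -0.1], [0, 0, -0.2], [0, 0, -0.2], [0, 0, -0.2], [0, 0, -0.2]], "twist": [[0, 0, 0], [0, 0, 0], [0, 0, 0], [0, 0, 0], [0, 0, 0], [0, 0, 0], [0, 0, 0], [0, 0, 0]]}}

```text
clock: 8.7
eef_pos: [0.5072, -0.2479, 0.1434]
orientation: [[0.377, 0.926, 0.0], [0.926, -0.377, -0.0], [-0.0, 0.0, -1.0]]
contact_force: [1.1, -1.2, -2.7]
grip_width: 0.0295
```

```bash
python3 - <<'E'
from ov import *
im=imaging.capture("scene")["image"]
cv2.imwrite("pics/s2.png",cv2.resize(im[70:210,160:340],None,fx=4,fy=4))
E
```

```text
(no output)
```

View pics/s2.png

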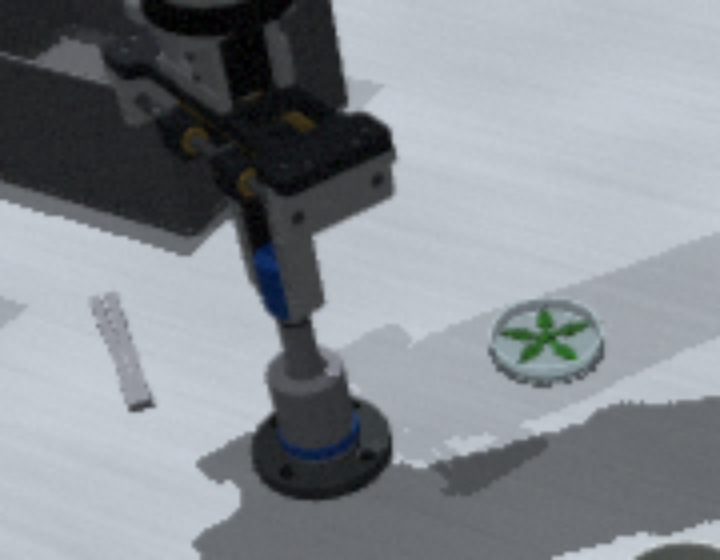

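The plunger is coming up with the head in the jaws (crop 270,280), and the press stays put. Lift on, then across.

Request:
{"op": "step_arm", "data": {"gripper": [-1, -1, -1, -1, -1, -1, -1, -1], "offset": [[0, 0, -0.3], [0, 0, -0.3], [0, 0, -0.3], [0, 0, -0.3], [0, 0, -0.4], [0, 0, -0.4], [0, 0, -0.3], [0, 0, -0.2]], "twist": [[0, 0, 0], [0, 0, 0], [0, 0, 0], [0, 0, 0], [0, 0, 0], [0, 0, 0], [0, 0, 0], [0, 0, 0]]}}

```text
clock: 9.75
eef_pos: [0.5072, -0.248, 0.206]
orientation: [[0.377, 0.926, 0.0], [0.926, -0.377, -0.0], [0.0, 0.0, -1.0]]
contact_force: [0.3, -0.1, -2.6]
grip_width: 0.0295
```

Request:
{"op": "step_arm", "data": {"gripper": [-1, -1, -1, -1, -1, -1, -1, -1], "offset": [[0.3, -0.05, 0], [0.6, -0.1, 0], [0.8, -0.12, 0], [0.8, -0.12, 0], [0.8, -0.12, 0], [0.8, -0.12, 0], [0.8, -0.12, 0], [0.8, -0.12, 0]], "twist": [[0, 0, 0], [0, 0, 0], [0, 0, 0], [0, 0, 0], [0, 0, 0], [0, 0, 0], [0, 0, 0], [0, 0, 0]]}}

```text
clock: 10.75
eef_pos: [0.5408, -0.1058, 0.2051]
orientation: [[0.376, 0.926, -0.001], [0.926, -0.376, 0.0], [-0.0, -0.001, -1.0]]
contact_force: [0.6, -0.6, -2.4]
grip_width: 0.03
```

Request:
{"op": "step_arm", "data": {"gripper": [-1, -1, -1, -1, -1, -1, -1, -1], "offset": [[0.8, -0.12, 0], [0.8, -0.12, 0], [0.8, -0.12, 0], [0.8, -0.12, 0], [0.8, -0.12, 0], [0.8, -0.12, 0], [0.6, -0.1, 0], [0.35, -0.05, 0]], "twist": [[0, 0, 0], [0, 0, 0], [0, 0, 0], [0, 0, 0], [0, 0, 0], [0, 0, 0], [0, 0, 0], [0, 0, 0]]}}

```text
clock: 11.75
eef_pos: [0.5751, 0.0345, 0.2054]
orientation: [[0.377, 0.926, -0.0], [0.926, -0.377, -0.0], [-0.0, -0.0, -1.0]]
contact_force: [0.3, -0.3, -3.0]
grip_width: 0.0292
```

```bash
python3 - <<'E'
from ov import *
print(env.state()["eef_pos"],env.state()["contact_force"])
G=(0,255,0);R=(0,0,255)
C=[(.577,.038,.042,.07,G),(.577,.038,.042,0,R)]
ov("scene","pics/s3.png",[(250,120,160,150)],C,4)
ov("wrist","pics/w5.png",[(230,130,180,150)],C,4)
E
```

```text
[0.57505203 0.03452395 0.20539904] [ 0.27691822 -0.34355292 -3.01832083]
```

View pics/s3.png

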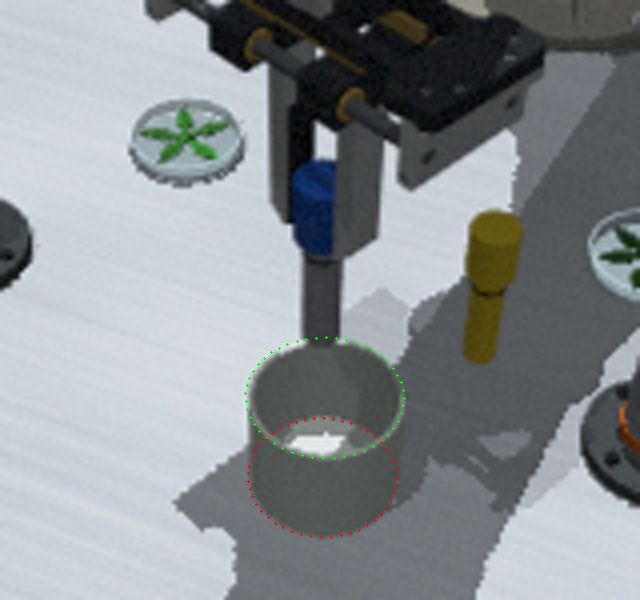

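View pics/w5.png

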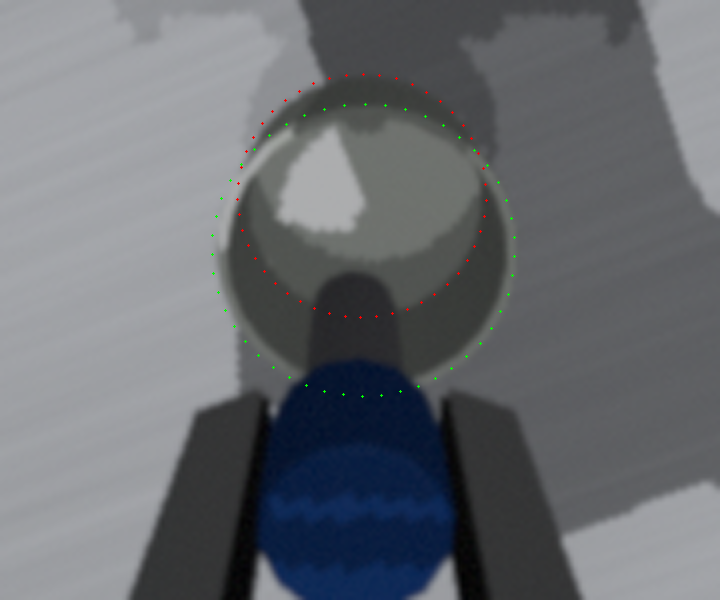

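The overlay fits the beaker well in both views; TCP goes +4 mm along tool x to centre it. The plunger should touch the floor at TCP z≈0.096, so fast down to 0.108, then slow.

Request:
{"op": "step_arm", "data": {"gripper": [-1, -1, -1, -1, -1, -1, -1, -1], "offset": [[0.16, 0.02, 0], [0, 0, 0.4], [0, 0, 0.7], [0, 0, 0.8], [0, 0, 0.8], [0, 0, 0.7], [0, 0, 0.35], [0, 0, 0.15]], "twist": [[0, 0, 0], [0, 0, 0], [0, 0, 0], [0, 0, 0], [0, 0, 0], [0, 0, 0], [0, 0, 0], [0, 0, 0]]}}

```text
clock: 12.85
eef_pos: [0.5768, 0.0369, 0.1074]
orientation: [[0.377, 0.926, -0.0], [0.926, -0.377, -0.0], [-0.0, -0.0, -1.0]]
contact_force: [0.2, -0.4, -2.2]
grip_width: 0.03
```

Request:
{"op": "step_arm", "data": {"gripper": [-1, -1, -1, -1, -1, -1, -1, -1], "offset": [[0, 0, 0.08], [0, 0, 0.08], [0, 0, 0.06], [0, 0, 0.06], [0, 0, 0.04], [0, 0, 0.04], [0, 0, 0.04], [0, 0, 0]], "twist": [[0, 0, 0], [0, 0, 0], [0, 0, 0], [0, 0, 0], [0, 0, 0], [0, 0, 0], [0, 0, 0], [0, 0, 0]]}}

```text
clock: 13.85
eef_pos: [0.5768, 0.037, 0.0979]
orientation: [[0.377, 0.926, -0.0], [0.926, -0.377, -0.0], [-0.0, -0.0, -1.0]]
contact_force: [-0.0, 0.4, -2.1]
grip_width: 0.0294
```

Still no floor contact (-2.1 N is the weight); 1 mm steps down.

Request:
{"op": "step_arm", "data": {"gripper": [-1, -1, -1, -1, -1, -1, -1, -1], "offset": [[0, 0, 0.02], [0, 0, 0.02], [0, 0, 0.02], [0, 0, 0.02], [0, 0, 0], [0, 0, 0], [0, 0, 0], [0, 0, 0]], "twist": [[0, 0, 0], [0, 0, 0], [0, 0, 0], [0, 0, 0], [0, 0, 0], [0, 0, 0], [0, 0, 0], [0, 0, 0]]}}

```text
clock: 14.85
eef_pos: [0.5768, 0.0371, 0.096]
orientation: [[0.377, 0.926, -0.0], [0.926, -0.377, 0.0], [-0.0, -0.0, -1.0]]
contact_force: [-0.4, 1.0, -0.6]
grip_width: 0.0296
```

Request:
{"op": "step_arm", "data": {"gripper": [-1, -1, -1, -1, -1, -1, -1, -1], "offset": [[0, 0, 0.02], [0, 0, 0], [0, 0, 0], [0, 0, 0.01], [0, 0, 0], [0, 0, 0], [0, 0, 0], [0, 0, 0]], "twist": [[0, 0, 0], [0, 0, 0], [0, 0, 0], [0, 0, 0], [0, 0, 0], [0, 0, 0], [0, 0, 0], [0, 0, 0]]}}

```text
clock: 15.85
eef_pos: [0.5772, 0.037, 0.0959]
orientation: [[0.377, 0.926, 0.001], [0.926, -0.377, 0.0], [0.001, 0.001, -1.0]]
contact_force: [-2.6, -0.7, 10.6]
grip_width: 0.03
```

On the floor (+10.6 N, z stops at 0.096). Relax 0.5 mm and open gradually.

Request:
{"op": "step_arm", "data": {"gripper": [-1, -1, -0.34, -0.3, -0.25, -0.2, -0.1, 0], "offset": [[0, 0, -0.02], [0, 0, 0], [0, 0, 0], [0, 0, 0], [0, 0, 0], [0, 0, 0], [0, 0, 0], [0, 0, 0]], "twist": [[0, 0, 0], [0, 0, 0], [0, 0, 0], [0, 0, 0], [0, 0, 0], [0, 0, 0], [0, 0, 0], [0, 0, 0]]}}

```text
clock: 16.85
eef_pos: [0.5768, 0.0371, 0.0957]
orientation: [[0.377, 0.926, -0.0], [0.926, -0.377, -0.0], [-0.0, -0.0, -1.0]]
contact_force: [0.1, -0.3, 0.2]
grip_width: 0.0465
```

Request:
{"op": "step_arm", "data": {"gripper": [0.3, 0.6, 0.8, 0.8, 0.8, 0.8, 0.8, 0.8], "offset": [[0, 0, 0], [0, 0, 0], [0, 0, 0], [0, 0, 0], [0, 0, 0], [0, 0, -0.2], [0, 0, -0.3], [0, 0, -0.4]], "twist": [[0, 0, 0], [0, 0, 0], [0, 0, 0], [0, 0, 0], [0, 0, 0], [0, 0, 0], [0, 0, 0], [0, 0, 0]]}}

```text
clock: 17.85
eef_pos: [0.5768, 0.0371, 0.1189]
orientation: [[0.377, 0.926, -0.0], [0.926, -0.377, -0.0], [-0.0, -0.0, -1.0]]
contact_force: [0.3, -0.1, -0.8]
grip_width: 0.0845
```

```bash
python3 - <<'E'
from ov import *
G=(0,255,0);R=(0,0,255)
ov("scene","pics/s4.png",[(250,120,160,150)],[],4)
cv2.imwrite("pics/w6.png",imaging.capture("wrist")["image"])
E
```

```text
(no output)
```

View pics/s4.png

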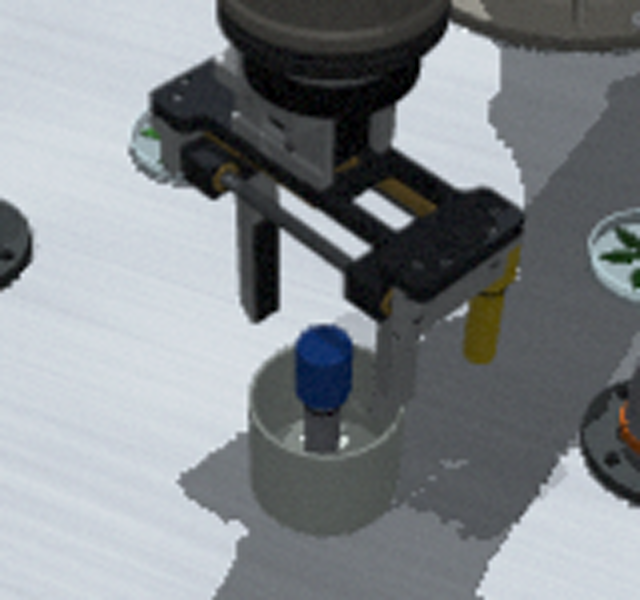

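View pics/w6.png

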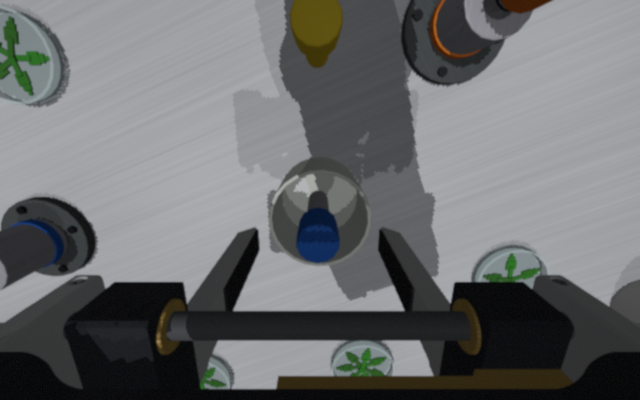

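The plunger stands upright and free in the beaker. Retreating up.

Request:
{"op": "step_arm", "data": {"gripper": [0.8, 0.8, 0.8, 0.8, 0.8, 0.8, 0.8, 0.8], "offset": [[0, 0, -0.5], [0, 0, -0.7], [0, 0, -0.8], [0, 0, -0.8], [0, 0, -0.8], [0, 0, -0.6], [0, 0, -0.3], [0, 0, 0]], "twist": [[0, 0, 0], [0, 0, 0], [0, 0, 0], [0, 0, 0], [0, 0, 0], [0, 0, 0], [0, 0, 0], [0, 0, 0]]}}

```text
clock: 18.95
eef_pos: [0.5769, 0.0371, 0.231]
orientation: [[0.377, 0.926, 0.0], [0.926, -0.377, 0.0], [0.0, 0.0, -1.0]]
contact_force: [-0.1, 0.7, -0.2]
grip_width: 0.0847
```

```bash
python3 - <<'E'
from ov import *
cv2.imwrite("pics/s5.png",imaging.capture("scene")["image"])
print(env.state()["clock"],env.state()["contact_force"])
E
```

```text
19.0 [-1.17574491 -0.5367057   0.69983912]
```

View pics/s5.png

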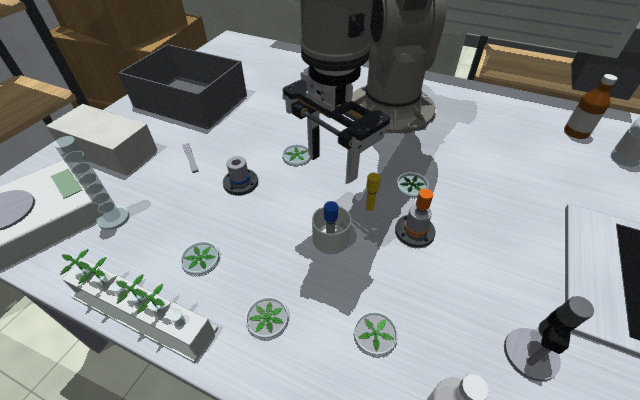

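The final picture shows the blue plunger upright in the beaker (330,215). The blue press (240,180), orange press and plunger (417,220) and beaker (331,232) are where they were.

```bash
python3 -c "
from bench import env
print(env.job_done())"
```

```text
the job is handed in; nothing more can be done
None
```

I drew the blue-headed plunger straight up out of its press and carried it over the beaker. I lowered it in small steps until it touched the floor, at about 10 N and TCP z 0.096 m, then released it gradually. The job was handed in at about 19 s of the 45 s allowed.

- **Last checks:** the plunger stands upright and free in the beaker with the gripper well clear above it. By eye, both presses, the beaker and the orange plunger are where they were.
- **Disagreement:** my first position estimates for the beaker differed by about 8 mm between two cameras. A joint fit gave (0.575, 0.039), but with a slightly small radius and height (40.7 and 65 mm against 42 and 70). I moved the target to (0.577, 0.038) after the wrist view, and the overlays there matched the beaker before lowering.
- **Grasp correction:** the wrist camera also showed the blue head about 2 mm off the jaw centre before gripping, and I corrected that first.

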